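# Finger-tight and one flat: the silencer nut on the sole press's air valve

## Task

The exhaust silencer on the sole press's air valve is held by a brass compression nut that is only started on its thread. Run the nut down clockwise with the fingers until it is just finger-tight and no further, then pull it up one more flat (a sixth of a turn) with the spanner that fits it. Do not lean on the brittle silencer, lay the spanner back on the rubber mat and leave the other things on the bench where they are.

Things in the scene. Friction and masses are not known exactly. Their poses are not given: they have to be found in the camera images.
- valve: fixed air valve of the press: aluminium block 70 x 80 mm, top 55 mm above the table, the fitting upright in the middle of its top; origin on the table right under the nut. Along its own +x, 85 to 180 mm from the nut's axis, stand a regulator with a blue knob (62 mm wide, 116 mm high) and a gauge; nothing else rises above the block. Base plate 110 mm wide, from -70 to 200 mm along x
- nut_center (a point): centre of the brass hexagon nut on the upright fitting: 32 mm across flats, 20 mm high, thread (z) upright; x points at a corner, y at the middle of a flat. Clockwise from above tightens; it sinks 2 mm a turn. Starts 0.9 to 2.4 rad short of finger-tight, how much is not known; runs freely (0.06 N m) until finger-tight, where the torque climbs steeply within 0.05 rad
- nut_seat (a point): where the nut's centre lies when finger-tight: a point of the fixed fitting on the thread's axis, 90 mm above the table. Below the nut the thread is 26 mm thick, under it the fitting's hexagon is 26 mm across flats
- nut (a joint): how far the nut has been turned clockwise past finger-tight, rad; 0 while it runs freely, grows only under about 0.4 N m and then stays where it is left; one flat is 1.05
- silencer: brittle bronze exhaust silencer on a 15 mm steel tube that comes up out of the nut: 23 mm in diameter, on the nut's axis, from 105 to 130 mm above the table (its top 40 mm above the nut's centre when that is tight); origin on the axis 100 mm above the table; fixed
- spanner_mid (a point): middle and balance point of the handle of the bright steel open-ended spanner that fits the nut, 340 to 500 g, flat on the mat, half-way up its 12 mm thickness; x runs along the handle to the jaw, z up. The handle is 24 mm wide here, reaches 125 mm back and 60 mm forward; head 60 mm wide. Not reported while held
- spanner_jaw (a point): centre of the spanner's jaw, 100 mm from spanner_mid along x; the nut's axis lies here when it is fully on. The jaw opens to +x, is 33.5 mm wide (the nut has about 5 degrees of play either way), its bottom lies 18.7 mm behind this point, its prongs reach 21 mm ahead and flare to 42 mm at the tips. Flats of the nut lie along its sides, a corner points to its bottom
- mat: fixed grey rubber mat 300 x 260 x 4 mm, origin at the centre of its underside; the two spanners lie on it side by side, 120 mm apart, and the big one is to be laid back on it, its handle's middle at least 10 mm inside the edge
- small_spanner_mid (a point): handle middle of the smaller, black spanner on the mat (about 150 mm long, 16.5 mm jaw, too small); leave it alone
- hammer: hammer, leave alone
- polish_tin: red round tin 78 mm across, leave alone
- glue_jar: jar with a yellow label, 100 mm tall, leave alone
- shoe_last: green plastic shoe last 210 mm long, leave alone
- shoe_brush: wooden shoe brush 170 mm long, leave alone
- heel_block: black rubber heel block, leave alone
- tack_box: small blue open box of tacks 90 x 70 mm, leave alone

How it is judged:
On the way, in this order (a step that is already met when the one before it is completed fails the run):
1. the nut is run down finger-tight and let go (within 0.05 mm of its seat height, turned at most 10 degrees on), the spanner not yet at it (z of nut_center in the frame of nut_seat below 5e-05 m and value of joint nut below 0.175 rad and horizontal distance between spanner_jaw and nut_seat above 0.06 m and contact force between the fingers and nut below 0.1 N), for 0.2 s.
2. the spanner is on the nut: jaw centre within 10 mm of the nut's axis and level with it (distance between spanner_jaw and nut_center below 0.01 m and value of joint nut below 0.4 rad), for 0.1 s.
3. the nut is turned one flat (60 degrees, give or take 12) past finger-tight with the spanner on it (value of joint nut between 0.84 and 1.26 rad and distance between spanner_jaw and nut_center below 0.012 m), for 0.1 s.
At the end, for the whole second after the job is handed in: the nut stands 60 degrees, give or take 12, past finger-tight and has not been backed off again (its centre within 0.05 mm of the seat height); the spanner lies flat and at rest on the rubber mat (its handle's middle over the mat), released (value of joint nut between 0.84 and 1.26 rad and z of nut_center in the frame of nut_seat below 5e-05 m and x of spanner_mid in the frame of mat between -0.14 and 0.14 m and y of spanner_mid in the frame of mat between -0.12 and 0.12 m and height (world z) of spanner_mid below 0.015 m and angle between spanner_mid's own z axis and vertical below 0.1 rad and linear speed of spanner below 0.02 m/s); the robot touches nothing.
It fails at once if the nut is turned more than 10 degrees past finger-tight while the robot itself touches it (value of joint nut above 0.175 rad and contact force between the fingers and nut above 0.5 N).
It fails at once if the nut is overtightened: more than 72 degrees past finger-tight (value of joint nut above 1.26 rad).
It fails at once if the silencer is pushed with more than 10 N (contact force between anything else and silencer above 10 N).
It fails at once if another thing on the bench is moved more than 30 mm (distance of any of small_spanner_mid, hammer, polish_tin, glue_jar, shoe_last, shoe_brush, heel_block, tack_box from where it was at the start of the episode above 0.03 m).
It also fails if it takes over 72 s, if anything falls off the work surface, if the arm or the gripper's body presses on something with over 40 N, if the wrist force passes 120 N, or if a joint passes its speed limit or range.

## Robot

A 6-joint arm with a two-finger parallel gripper is mounted at the origin on the work surface. World frame = base frame: x ahead of the robot, y to its left, z up, the work surface at z = 0. Lengths are in m, angles in rad, forces in N, time in s.
With the tool pointing down it reaches from about 0.25 to 0.725 m from the base axis. Payload 4 kg.
Tool frame: the origin (TCP) lies midway between the tips of the shut fingers; the grasp point (between the pads) lies bot.tcp_to_grasp behind it (bot.tcp_to_grasp is the distance from the TCP to the grasp point, in m); z points along the fingers, y is the line along which they close (so a half turn about z gives the same grasp; the last joint's range is limited). The gripper opens to 85 mm and grips with 20 to 120 N. Pads are 22 mm wide; open, the fingers measure 114 mm over their backs; the gripper's body (76 mm by 85 mm) begins 54 mm behind the grasp point. The pads swing forward as they close: fully open they stand 13 mm farther back than shut.
Start: joints at [1.176, 0.241, 0.005, 1.335, 0, 1.571], TCP at [0.192, 0.462, 0.231] pointing down, gripper open.
Joint ranges: [-2.72, 2.72], [-1.05, 1.87], [-1.09, 1.28], [-1.99, 2.15], [-1.42, 1.44], [-3.14, 3.14]. Speed limits (rad/s): [2.79, 2.79, 3.14, 3.14, 3.14, 3.14].

## Interface

Orientations are given as a unit quaternion [x, y, z, w].
In Python, from workcell import readout, camera, bot gives the robot as it stands. The module is installed in compiled form; this text tells all that it offers.
- The arm moves only by the tool jog_arm, never from a script. Its argument "motion" is a list of rows, each an object of numbers: "x", "y", "z": the shift along the tool's x, y, z in mm; "spin": the turn about the tool's z in degrees; "fingers": the closure, from -1 (fully open) to 1 (shut). A call has 1 to 8 rows; each row is the pose to reach, as a shift and turn from the pose commanded when the call began, along the tool's axes at that moment; what a row does not reach only later rows make up. A row lasts 1/8 s, in which the tool goes at most 62.5 mm and 10.7 degrees, less where a joint would pass 70% of its speed; a pose out of reach is approached as far as the arm can. A call with a gripper value outside its range is refused whole. The fingers move at their own pace and stop on an object; the grip force is fixed at half the most. Time passes only in rows, so rows that repeat a pose let the fingers close. It gives the time, the measured TCP pose, the force, the opening and the grip force at its end, in the units of the state.
- readout.get_obs(): the state, without advancing time (a new reading comes with each control period).
- camera(name): name is "scene" or "top" or "wrist"; returns a dict with "pixels" (384x512x3 uint8, red, green, blue), "K" (3x3 intrinsics, pixels), "dist" ([k1, k2, p1, p2, k3] as OpenCV has them; the pictures are not rectified), "rvec" (rotation vector, rad) and "tvec" (3), from world to camera coordinates, as OpenCV has them. Camera axes: x right, y down, z forward; pixel columns grow to the right and rows downward; lengths in m; the calibration is good to about 2 mm. A picture is of the moment at which its call begins. There is no depth.
- bot.job_done(): hands the job in; it is judged then, once.
The state is a dict: "clock": time; "joint_pos": joint angles; "joint_vel": joint speeds; "tau": joint torques, N m; "eef_pos": TCP position; "tool_rot": TCP orientation; "ft_force": force on the tool from outside, world axes, zero at the start; "ft_torque": the same for the moment, N m; "grip_width": finger opening in m; "grasp_force": force on a finger pad.
Only numpy, scipy, OpenCV 4.12 (cv2) and the standard library are available. Lean on these libraries where they do the work, as an engineer would, in place of code of your own. Each camera call takes 0.05 s, during which the arm holds its last target. There are 200 camera calls.

## Working session

There is one attempt and no reset: what is moved stays moved. The work goes in short steps, Python scripts to look and compute and a tool call to move; the robot and the scene stay as the last step left them, time stands still between calls to the robot, and variables do not carry over. Pictures are saved under pics/ and viewed, at most 10 in all, crops included, and the job is handed in when it is done.

Besides the shell and the picture viewer there is one more tool, called after "Call:" in YAML: its name, and indented under it one key for each argument. jog_arm: Moves the arm, as the interface text tells. Its arguments: {"type":"object","properties":{"motion":{"type":"array"}},"required":["motion"]}

```bash
mkdir -p pics; cat > h.py <<'E'
import numpy as np, cv2
from scipy.spatial.transform import Rotation as R
from workcell import readout, camera, bot
def snap(n,f):
    c=camera(n); cv2.imwrite('pics/'+f,cv2.cvtColor(c['pixels'],cv2.COLOR_RGB2BGR)); np.savez('pics/'+f+'.npz',**c); return c
def load(f): return dict(np.load('pics/'+f+'.npz'))
def world(c,px,z):
    u=cv2.undistortPoints(np.array(px,float).reshape(-1,1,2),c['K'],c['dist']).reshape(-1,2)
    M=cv2.Rodrigues(c['rvec'])[0]; o=-M.T@c['tvec'].ravel()
    d=np.c_[u,np.ones(len(u))]@M
    return o+d*((z-o[2])/d[:,2])[:,None]
def pix(c,P): return cv2.projectPoints(np.array(P,float).reshape(-1,3),c['rvec'],c['tvec'],c['K'],c['dist'])[0].reshape(-1,2)
E
python3 - <<'E'
from h import *
a=snap('top','t0.png');b=snap('scene','s0.png')
for c in(a,b):
    M=cv2.Rodrigues(c['rvec'])[0];print((-M.T@c['tvec'].ravel()).round(3))
o=readout.get_obs();print({k:np.round(v,3) for k,v in o.items()},bot.tcp_to_grasp)
i=np.hstack([cv2.imread('pics/t0.png')]);cv2.imwrite('pics/t0b.png',cv2.resize(i,(800,600),interpolation=cv2.INTER_CUBIC))
E
```

```text
[0.297 0.025 1.366]
[ 1.42  -0.128  0.688]
{'clock': np.float64(0.1), 'joint_pos': array([1.176, 0.241, 0.004, 1.335, 0.   , 1.571]), 'joint_vel': array([0.001, 0.001, 0.003, 0.   , 0.001, 0.   ]), 'tau': array([-0.0000e+00, -3.7314e+01,  2.5301e+01,  1.1000e-02, -0.0000e+00,
       -0.0000e+00]), 'eef_pos': array([0.192, 0.461, 0.23 ]), 'tool_rot': array([ 0.196,  0.981, -0.001, -0.   ]), 'ft_force': array([0.637, 0.652, 0.029]), 'ft_torque': array([ 0.028, -0.011,  0.034]), 'grasp_force': np.float64(0.0), 'grip_width': np.float64(0.085)} 0.0187
```

View pics/t0b.png

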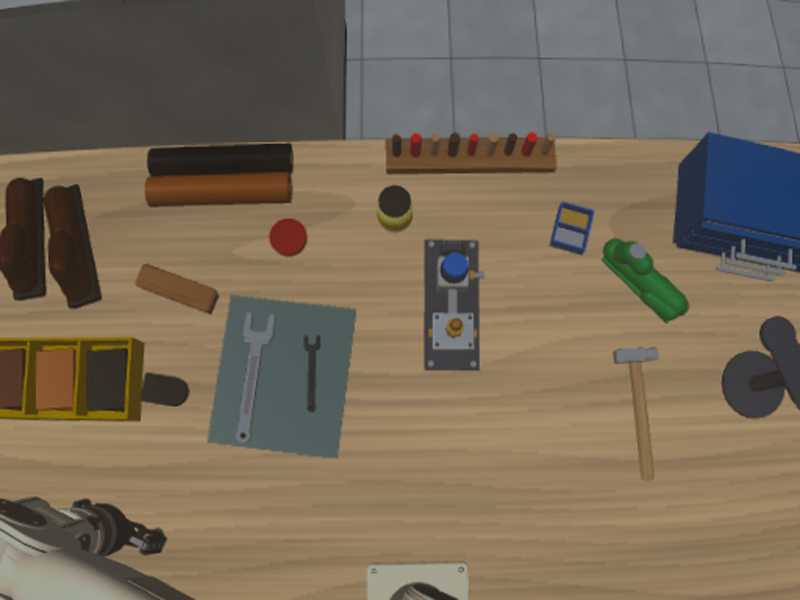

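View pics/s0.png

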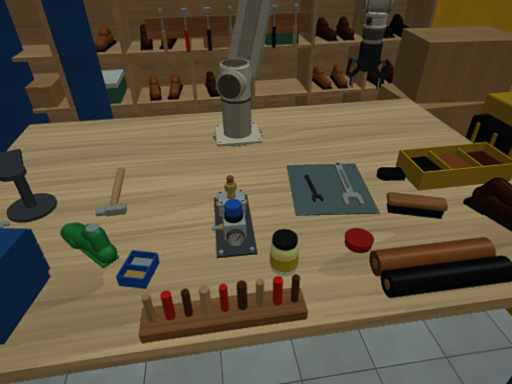

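The top view (800x600 scale) shows the valve at about (453,325), knob at (455,263), big spanner jaw at (258,322) and its handle end at (243,436). The small spanner lies at x≈312, and the scene view confirms this layout.

```bash
python3 - <<'E'
from h import *
c=load('t0.png')
def w(p,z): return world(c,np.array(p,float)*.64,z).round(4)
print('plate corners',w([(425,240),(479,240),(479,370),(425,370)],0.008))
print('block',w([(433,313),(473,313),(473,349),(433,349)],0.055))
print('sil',w([(456,323)],.13))
print('mat',w([(231,296),(356,309),(338,457),(208,443)],.004))
print('span jaw,hole',w([(259,324),(243,437)],.016))
i=c['pixels'][:,:,::-1]
z=np.hstack([cv2.resize(i[180:300,130:235],None,fx=4.5,fy=4.5,interpolation=cv2.INTER_CUBIC)[:540],cv2.resize(i[145:245,265:315],None,fx=5.4,fy=5.4,interpolation=cv2.INTER_CUBIC)])
cv2.imwrite('pics/z.png',z);print(z.shape)
E
```

```text
plate corners [[ 0.7343 -0.0275  0.008 ]
 [ 0.7326 -0.1391  0.008 ]
 [ 0.4636 -0.1279  0.008 ]
 [ 0.4656 -0.021   0.008 ]]
block [[ 0.5706 -0.0375  0.055 ]
 [ 0.5692 -0.1153  0.055 ]
 [ 0.4986 -0.1126  0.055 ]
 [ 0.5    -0.0357  0.055 ]]
sil [[ 0.5356 -0.0755  0.13  ]]
mat [[0.6238 0.3719 0.004 ]
 [0.5922 0.1152 0.004 ]
 [0.2986 0.1517 0.004 ]
 [0.3268 0.4093 0.004 ]]
span jaw,hole [[0.5621 0.3095 0.016 ]
 [0.3382 0.3364 0.016 ]]
(540, 742, 3)
```

View pics/z.png

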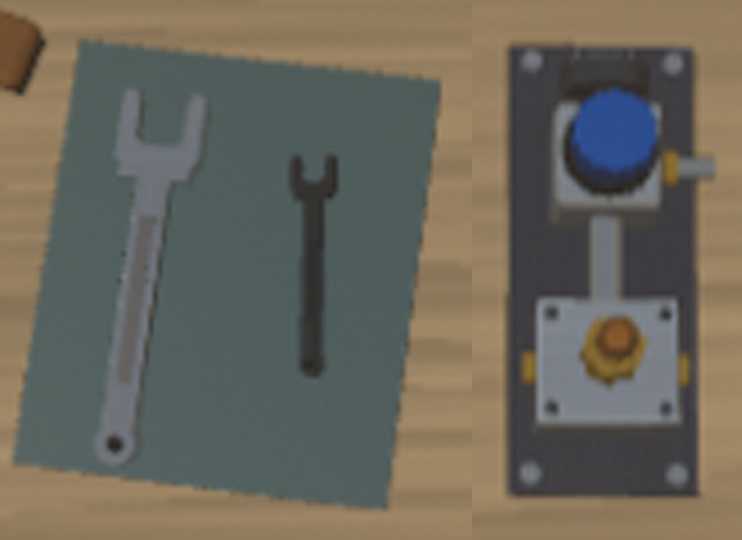

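The crops show the spanner with its prong tips at about (131,92)/(197,98) and its hole at (114,444), and the nut at about (613,350) with the silencer above it. On the way to the nut I'll stop over the spanner for a wrist view.

Call:
jog_arm:
  motion:
    - {"x":-50,"y":-10,"z":-10,"spin":-10}
    - {"x":-100,"y":-20,"z":-20,"spin":-20}
    - {"x":-150,"y":-30,"z":-30,"spin":-30}
    - {"x":-200,"y":-40,"z":-50,"spin":-40}
    - {"x":-250,"y":-45,"z":-60,"spin":-50}
    - {"x":-300,"y":-48,"z":-70,"spin":-60}
    - {"x":-300,"y":-48,"z":-80,"spin":-70}
    - {"x":-300,"y":-48,"z":-80,"spin":-80}

```text
validation failed for argument at $.mo...
```

```bash
python3 - <<'E'
from h import *
o=readout.get_obs();print(o['joint_pos'].round(3),o['eef_pos'].round(4),R.from_quat(o['tool_rot']).as_matrix().round(3).tolist())
c=snap('wrist','w0.png');M=cv2.Rodrigues(c['rvec'])[0];print((-M.T@c['tvec'].ravel()).round(3),M[2].round(3))
cv2.imwrite('pics/w0b.png',cv2.resize(cv2.imread('pics/w0.png'),(800,600),interpolation=cv2.INTER_CUBIC))
E
```

```text
[1.176 0.241 0.004 1.335 0.    1.571] [0.1921 0.461  0.2305] [[-0.923, 0.385, -0.001], [0.385, 0.923, -0.002], [0.0, -0.002, -1.0]]
[0.13  0.488 0.374] [ 0.247 -0.104 -0.964]
```

View pics/w0b.png

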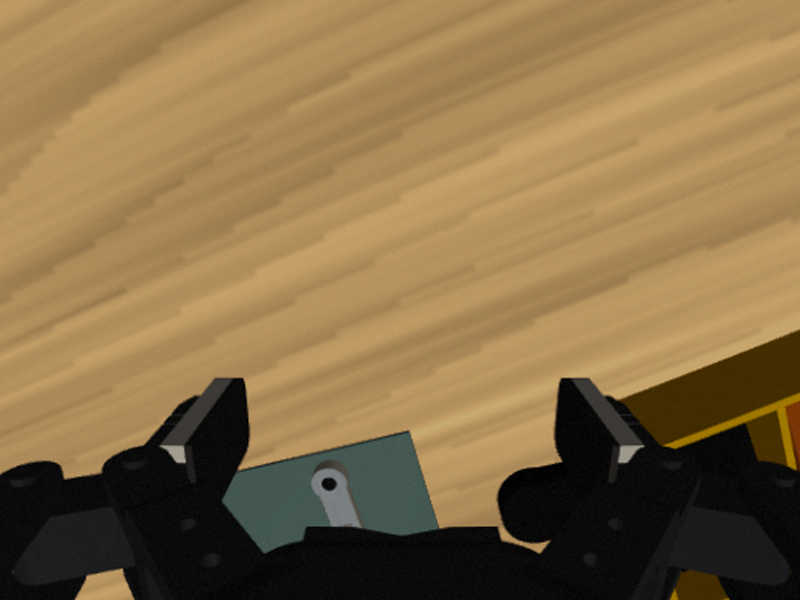

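The wrist view shows the open fingers and the spanner's tail hole at (328,484). The move was refused, probably because "fingers" was missing.

Call:
jog_arm:
  motion:
    - {"x":-50,"y":-10,"z":-10,"spin":-10,"fingers":-1}
    - {"x":-100,"y":-20,"z":-20,"spin":-20,"fingers":-1}
    - {"x":-150,"y":-30,"z":-30,"spin":-30,"fingers":-1}
    - {"x":-200,"y":-40,"z":-50,"spin":-40,"fingers":-1}
    - {"x":-250,"y":-45,"z":-60,"spin":-50,"fingers":-1}
    - {"x":-300,"y":-48,"z":-70,"spin":-60,"fingers":-1}
    - {"x":-300,"y":-48,"z":-80,"spin":-70,"fingers":-1}
    - {"x":-300,"y":-48,"z":-80,"spin":-80,"fingers":-1}

```text
clock: 1.15
eef_pos: [0.4518, 0.3013, 0.3115]
tool_rot: [-0.482, 0.876, 0.0, 0.0]
ft_force: [0.8, -0.2, -1.0]
grip_width: 0.0853
grasp_force: 0.0
```

```bash
python3 - <<'E'
from h import *
o=readout.get_obs();print(o['joint_pos'].round(3),o['eef_pos'].round(4),R.from_quat(o['tool_rot']).as_matrix().round(3).tolist())
c=snap('wrist','w1.png');M=cv2.Rodrigues(c['rvec'])[0];print((-M.T@c['tvec'].ravel()).round(3),M[2].round(3))
cv2.imwrite('pics/w1b.png',cv2.resize(cv2.imread('pics/w1.png'),(800,600),interpolation=cv2.INTER_CUBIC))
E
```

```text
[ 0.588  0.312  0.307  1.566  0.    -0.417] [0.4518 0.3013 0.3115] [[-0.536, -0.844, 0.0], [-0.844, 0.536, 0.0], [-0.0, -0.0, -1.0]]
[0.416 0.244 0.455] [ 0.143  0.228 -0.963]
```

Call:
jog_arm:
  motion:
    - {"x":40,"y":-40,"z":0,"spin":0,"fingers":-1}
    - {"x":80,"y":-80,"z":0,"spin":0,"fingers":-1}
    - {"x":120,"y":-120,"z":0,"spin":0,"fingers":-1}
    - {"x":160,"y":-160,"z":10,"spin":0,"fingers":-1}
    - {"x":200,"y":-200,"z":20,"spin":0,"fingers":-1}
    - {"x":240,"y":-240,"z":30,"spin":0,"fingers":-1}
    - {"x":274,"y":-272,"z":40,"spin":0,"fingers":-1}
    - {"x":274,"y":-272,"z":50,"spin":0,"fingers":-1}

```text
clock: 2.2
eef_pos: [0.5321, -0.0785, 0.2602]
tool_rot: [-0.477, 0.879, 0.0, -0.001]
ft_force: [0.8, 0.8, 0.3]
grip_width: 0.0856
grasp_force: 0.0
```

```bash
python3 - <<'E'
from h import *
o=readout.get_obs();print(o['joint_pos'].round(3),o['eef_pos'].round(4),o['joint_vel'].round(3))
c=snap('wrist','w2.png');M=cv2.Rodrigues(c['rvec'])[0];print((-M.T@c['tvec'].ravel()).round(3),M[2].round(3))
a=cv2.imread('pics/w1.png');b=cv2.imread('pics/w2.png')
print(pix(c,[.535,-.0755,.091]))
cv2.imwrite('pics/w12.png',np.hstack([cv2.resize(a,(400,300),interpolation=cv2.INTER_AREA),cv2.resize(b,(400,300),interpolation=cv2.INTER_AREA)]))
x,y=pix(c,[.535,-.0755,.091])[0].astype(int);x0=max(x-70,0);y0=max(y-60,0)
z=cv2.resize(b[y0:y0+120,x0:x0+140],None,fx=4,fy=4,interpolation=cv2.INTER_CUBIC);print(x0,y0)
s=cv2.resize(a,(512,384))[:, :240]
z2=np.zeros((480,240,3),np.uint8);z2[:384]=s
cv2.imwrite('pics/zn.png',np.hstack([z[:480],cv2.resize(a,(240,180))[:0].reshape(0,240,3) if 0 else np.vstack([cv2.resize(a,(240,180)),cv2.resize(b,(240,180)),np.zeros((max(0,z.shape[0]-360),240,3),np.uint8)])[:z.shape[0]]]))
E
```

```text
[-0.146  0.308  0.17   1.434 -0.    -1.14 ] [ 0.5321 -0.0785  0.2602] [ 0.063  0.001 -0.202 -0.193  0.029  0.012]
[ 0.496 -0.135  0.403] [ 0.145  0.226 -0.963]
[[255.72983595 173.69447937]]
185 113
```

View pics/zn.png

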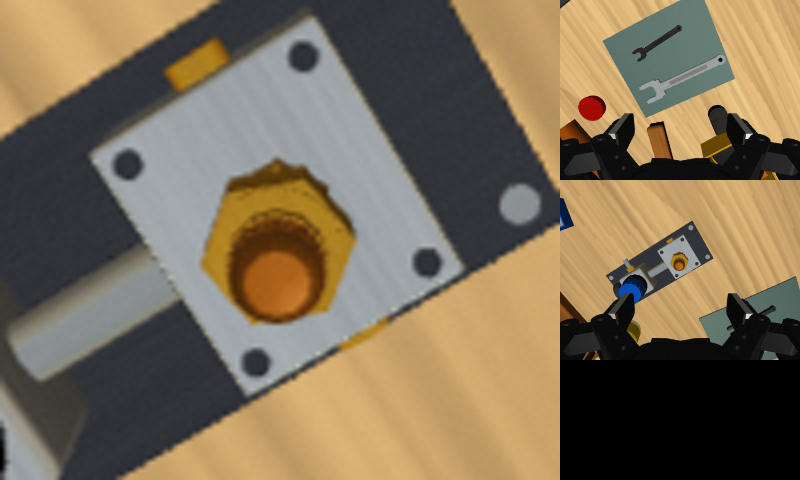

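The nut's top-face corners in the crop are at about (202,262), (229,190), (312,185), (356,237), (328,308) and (250,323). The silencer top is at (277,287), and the block screws are at (128,165), (303,57), (427,262) and (256,362).

```bash
cat > nut.py <<'E'
from h import *
from scipy.optimize import least_squares
c=load('w2.png')
def w(p,z): return world(c,np.array(p,float)/4+[185-.375,113-.375],z)
C=w([(202,262),(229,190),(312,185),(356,237),(328,308),(250,323)],.1005)[:,:2]
def hx(p): 
    a=p[2]+np.pi/3*np.arange(6); return p[:2]+.032/3**.5*np.c_[np.cos(a),np.sin(a)]
def f(p):
    h=hx(p); return (h[np.argmin(np.linalg.norm(C[:,None]-h,axis=2),1)]-C).ravel()
b=min((least_squares(f,[*C.mean(0),t]) for t in np.radians(range(0,60,5))),key=lambda r:r.cost)
print('hex',b.x[:2].round(4),np.degrees(b.x[2])%60,np.abs(b.fun).max())
print('sil',w([(277,287)],.13).round(4),'scr',w([(128,165),(303,57),(427,262),(256,362)],.055).mean(0).round(4))
c=load('w1.png'); 
i=cv2.imread('pics/w1.png');cv2.imwrite('pics/w1c.png',cv2.resize(i[70:245,120:400],None,fx=2.85,fy=2.85,interpolation=cv2.INTER_CUBIC))
E
python3 nut.py
```

```text
hex [ 0.5357 -0.0765] 35.30677117365188 0.0016318563606896458
sil [[ 0.5365 -0.076   0.13  ]] scr [ 0.5362 -0.0764  0.055 ]
```

View pics/w1c.png

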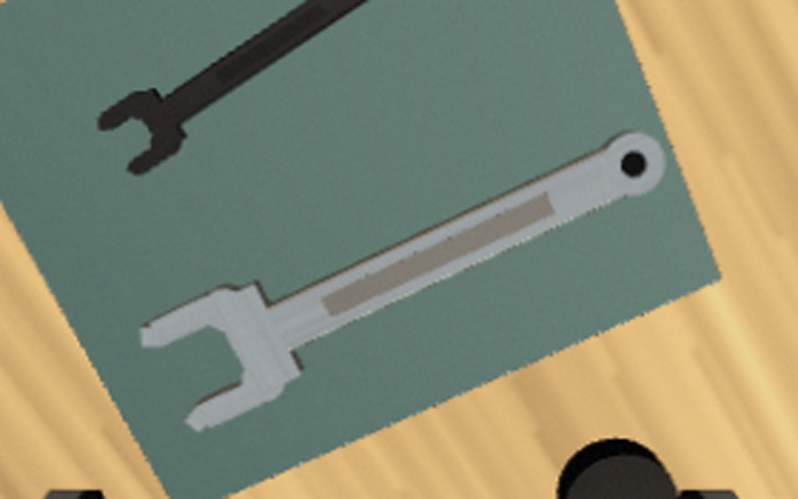

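The spanner's prong tips are at about (143,337) and (195,422), its jaw bottom at about (238,340), its hole at (633,164), and its strip runs from (333,304) to (547,204).

```bash
python3 - <<'E'
from h import *
c=load('w1.png')
P=world(c,np.array([(143,335),(195,424),(633,164),(333,304),(547,204),(300,372),(262,284)],float)/2.85+[120-.325,70-.325],.016)[:,:2]
print(P.round(4)); t=(P[0]+P[1])/2; d=t-P[2]; print('len',np.linalg.norm(d),'yaw',np.degrees(np.arctan2(d[1],d[0])))
s=P[3]-P[4];print('strip yaw',np.degrees(np.arctan2(s[1],s[0])),'mid from tips',t-.121*d/np.linalg.norm(d),'strip mid',(P[3]+P[4])/2)
o=readout.get_obs();print(o['eef_pos'].round(4));T=R.from_quat(o['tool_rot']).as_matrix();print(np.degrees(np.arctan2(T[1,0],T[0,0])))
print((T.T@(np.array([.536,-.0763,.13])-o['eef_pos'])*1000).round(1))
E
```

```text
[[0.58   0.2816]
 [0.5853 0.332 ]
 [0.3423 0.3362]
 [0.4945 0.3178]
 [0.385  0.331 ]
 [0.5265 0.3375]
 [0.5175 0.2917]]
len 0.24213148002989496 yaw -6.9674359288532175
strip yaw -6.881118801020349 mid from tips [0.46252569 0.32148725] strip mid [0.43974918 0.32440373]
[ 0.5312 -0.0766  0.2588]
-122.88903159892043
[ -3.   -4.3 128.8]
```

Call:
jog_arm:
  motion:
    - {"x":-3,"y":-4,"z":30,"spin":10,"fingers":-1}
    - {"x":-3,"y":-4,"z":60,"spin":20,"fingers":-1}
    - {"x":-3,"y":-4,"z":90,"spin":22,"fingers":-1}
    - {"x":-3,"y":-4,"z":90,"spin":22,"fingers":-1}
    - {"x":-3,"y":-4,"z":90,"spin":22,"fingers":-1}

```text
clock: 2.88
eef_pos: [0.5377, -0.0743, 0.1725]
tool_rot: [-0.305, 0.952, -0.0, 0.001]
ft_force: [-0.2, -1.4, 0.4]
grip_width: 0.0854
grasp_force: 0.0
```

```bash
cat > st.py <<'E'
from h import *
import sys
o=readout.get_obs();T=R.from_quat(o['tool_rot']).as_matrix()
print('J',o['joint_pos'].round(3),'p',o['eef_pos'].round(4),'yaw',np.degrees(np.arctan2(T[1,0],T[0,0])).round(2),'F',o['ft_force'].round(2),'M',o['ft_torque'].round(2),'w',round(float(o['grip_width']),4),round(float(o['grasp_force']),1))
if len(sys.argv)>3: print('delta',(T.T@(np.array(sys.argv[1:4],float)-o['eef_pos'])*1000).round(1))
E
python3 st.py .536 -.0763 .071
```

```text
J [-0.137  0.355  0.008  1.222  0.    -0.756] p [ 0.5377 -0.0743  0.1725] yaw -144.54 F [-0.17 -1.43  0.41] M [-0.01  0.01 -0.01] w 0.0854 0.0
delta [  2.7  -0.5 101.5]
```

Call:
jog_arm:
  motion:
    - {"x":3,"y":0,"z":25,"spin":0,"fingers":-1}
    - {"x":3,"y":0,"z":50,"spin":0,"fingers":-1}
    - {"x":3,"y":0,"z":75,"spin":0,"fingers":-1}
    - {"x":3,"y":0,"z":100,"spin":0,"fingers":-1}
    - {"x":3,"y":0,"z":100,"spin":0,"fingers":-1}
    - {"x":3,"y":0,"z":100,"spin":0,"fingers":-1}

```text
clock: 3.62
eef_pos: [0.5362, -0.0769, 0.0732]
tool_rot: [-0.304, 0.953, -0.001, 0.001]
ft_force: [0.6, 0.6, -0.3]
grip_width: 0.0855
grasp_force: 0.0
```

```bash
python3 st.py .536 -.0763 .071
```

```text
J [-0.143  0.439 -0.146  0.983  0.    -0.76 ] p [ 0.5362 -0.0769  0.0732] yaw -144.6 F [ 0.61  0.57 -0.3 ] M [ 0.02  0.01 -0.  ] w 0.0855 0.0
delta [-0.2  0.6  2.2]
```

Call:
jog_arm:
  motion:
    - {"x":0,"y":0,"z":2,"spin":0,"fingers":1}
    - {"x":0,"y":0,"z":2,"spin":0,"fingers":1}
    - {"x":0,"y":0,"z":2,"spin":0,"fingers":1}
    - {"x":0,"y":0,"z":2,"spin":0,"fingers":1}
    - {"x":0,"y":0,"z":2,"spin":0,"fingers":1}
    - {"x":0,"y":0,"z":2,"spin":0,"fingers":1}
    - {"x":0,"y":0,"z":2,"spin":0,"fingers":1}

```text
clock: 4.5
eef_pos: [0.5353, -0.0777, 0.0698]
tool_rot: [-0.304, 0.953, -0.001, 0.0]
ft_force: [1.7, -5.6, 4.7]
grip_width: 0.0314
grasp_force: 62.3
```

```bash
python3 st.py .536 -.0763 .071
```

```text
J [-0.143  0.442 -0.15   0.977 -0.001 -0.76 ] p [ 0.5353 -0.0777  0.0698] yaw -144.65 F [ 1.71 -5.56  4.74] M [-0.99 -0.13  0.02] w 0.0314 62.3
delta [-1.3  0.7 -1.2]
```

Call:
jog_arm:
  motion:
    - {"x":0,"y":0,"z":0,"spin":6,"fingers":1}
    - {"x":0,"y":0,"z":0,"spin":12,"fingers":1}
    - {"x":0,"y":0,"z":0,"spin":18,"fingers":1}
    - {"x":0,"y":0,"z":0,"spin":24,"fingers":1}
    - {"x":0,"y":0,"z":0,"spin":30,"fingers":1}
    - {"x":0,"y":0,"z":0,"spin":36,"fingers":1}
    - {"x":0,"y":0,"z":0,"spin":42,"fingers":1}
    - {"x":0,"y":0,"z":0,"spin":45,"fingers":1}

```text
clock: 5.5
eef_pos: [0.5353, -0.0773, 0.0697]
tool_rot: [0.085, 0.996, -0.0, 0.001]
ft_force: [1.4, -4.5, 2.5]
grip_width: 0.0309
grasp_force: 62.3
```

```bash
python3 st.py
```

```text
J [-0.143  0.442 -0.15   0.977 -0.001  0.027] p [ 0.5353 -0.0773  0.0697] yaw 170.25 F [ 1.44 -4.52  2.46] M [-0.84 -0.18  0.08] w 0.0309 62.3
```

Call:
jog_arm:
  motion:
    - {"x":0,"y":0,"z":0,"spin":3,"fingers":1}
    - {"x":0,"y":0,"z":0,"spin":6,"fingers":1}
    - {"x":0,"y":0,"z":0,"spin":6,"fingers":1}

```text
clock: 5.88
eef_pos: [0.5352, -0.0772, 0.0696]
tool_rot: [0.136, 0.991, -0.0, 0.001]
ft_force: [1.2, -4.4, 4.3]
grip_width: 0.0309
grasp_force: 62.2
```

```bash
python3 st.py
```

```text
J [-0.143  0.442 -0.15   0.977 -0.     0.129] p [ 0.5352 -0.0772  0.0696] yaw 164.4 F [ 1.2  -4.4   4.28] M [-0.92 -0.24  0.04] w 0.0309 62.2
```

Call:
jog_arm:
  motion:
    - {"x":0,"y":0,"z":0,"spin":4,"fingers":1}
    - {"x":0,"y":0,"z":0,"spin":8,"fingers":1}
    - {"x":0,"y":0,"z":0,"spin":8,"fingers":1}

```text
clock: 6.25
eef_pos: [0.5352, -0.0772, 0.0696]
tool_rot: [0.204, 0.979, -0.0, 0.001]
ft_force: [1.9, -4.4, 3.7]
grip_width: 0.0312
grasp_force: 62.1
```

```bash
python3 st.py
```

```text
J [-0.143  0.442 -0.15   0.977 -0.     0.268] p [ 0.5352 -0.0772  0.0696] yaw 156.45 F [ 1.93 -4.43  3.67] M [-0.91 -0.35 -0.11] w 0.0312 62.1
```

Call:
jog_arm:
  motion:
    - {"x":0,"y":0,"z":0,"spin":4,"fingers":1}
    - {"x":0,"y":0,"z":0,"spin":8,"fingers":1}
    - {"x":0,"y":0,"z":0,"spin":8,"fingers":1}

```text
clock: 6.62
eef_pos: [0.5353, -0.0771, 0.0695]
tool_rot: [0.271, 0.962, -0.0, 0.001]
ft_force: [2.0, -5.1, 3.5]
grip_width: 0.0314
grasp_force: 62.1
```

```bash
python3 st.py
```

```text
J [-0.143  0.443 -0.15   0.977 -0.     0.407] p [ 0.5353 -0.0771  0.0695] yaw 148.49 F [ 2.03 -5.1   3.51] M [-0.93 -0.4  -0.02] w 0.0314 62.1
```

Call:
jog_arm:
  motion:
    - {"x":0,"y":0,"z":0,"spin":4,"fingers":1}
    - {"x":0,"y":0,"z":0,"spin":8,"fingers":1}
    - {"x":0,"y":0,"z":0,"spin":8,"fingers":1}

```text
clock: 7.0
eef_pos: [0.5353, -0.077, 0.0695]
tool_rot: [0.338, 0.941, 0.0, 0.001]
ft_force: [1.6, -4.9, 3.3]
grip_width: 0.0311
grasp_force: 62.1
```

```bash
python3 st.py
```

```text
J [-0.143  0.443 -0.15   0.977 -0.     0.547] p [ 0.5353 -0.077   0.0695] yaw 140.5 F [ 1.6 -4.9  3.3] M [-0.83 -0.48 -0.02] w 0.0311 62.1
```

Call:
jog_arm:
  motion:
    - {"x":0,"y":0,"z":0,"spin":4,"fingers":1}
    - {"x":0,"y":0,"z":0,"spin":8,"fingers":1}
    - {"x":0,"y":0,"z":0,"spin":8,"fingers":1}

```text
clock: 7.38
eef_pos: [0.5354, -0.077, 0.0695]
tool_rot: [0.403, 0.915, 0.0, 0.001]
ft_force: [2.8, -3.6, 3.1]
grip_width: 0.031
grasp_force: 62.1
```

```bash
python3 st.py
```

```text
J [-0.143  0.443 -0.15   0.977  0.     0.686] p [ 0.5354 -0.077   0.0695] yaw 132.5 F [ 2.82 -3.56  3.1 ] M [-0.86 -0.47 -0.04] w 0.031 62.1
```

Call:
jog_arm:
  motion:
    - {"x":0,"y":0,"z":0,"spin":4,"fingers":1}
    - {"x":0,"y":0,"z":0,"spin":8,"fingers":1}
    - {"x":0,"y":0,"z":0,"spin":8,"fingers":1}

```text
clock: 7.75
eef_pos: [0.5354, -0.077, 0.0695]
tool_rot: [0.466, 0.885, 0.0, 0.001]
ft_force: [1.9, -4.9, 2.2]
grip_width: 0.031
grasp_force: 62.0
```

```bash
python3 st.py
```

```text
J [-0.143  0.443 -0.15   0.976  0.     0.826] p [ 0.5354 -0.077   0.0695] yaw 124.5 F [ 1.86 -4.91  2.18] M [-0.86 -0.53 -0.06] w 0.031 62.0
```

Call:
jog_arm:
  motion:
    - {"x":0,"y":0,"z":0,"spin":4,"fingers":1}
    - {"x":0,"y":0,"z":0,"spin":8,"fingers":1}
    - {"x":0,"y":0,"z":0,"spin":8,"fingers":1}

```text
clock: 8.12
eef_pos: [0.5355, -0.0769, 0.0694]
tool_rot: [0.526, 0.85, 0.0, 0.001]
ft_force: [3.0, -3.3, 2.7]
grip_width: 0.0311
grasp_force: 62.0
```

```bash
python3 st.py
```

```text
J [-0.143  0.443 -0.15   0.976  0.     0.965] p [ 0.5355 -0.0769  0.0694] yaw 116.5 F [ 2.96 -3.32  2.68] M [-0.83 -0.56 -0.01] w 0.0311 62.0
```

Call:
jog_arm:
  motion:
    - {"x":0,"y":0,"z":0,"spin":4,"fingers":1}
    - {"x":0,"y":0,"z":0,"spin":8,"fingers":1}
    - {"x":0,"y":0,"z":0,"spin":8,"fingers":1}

```text
clock: 8.5
eef_pos: [0.5355, -0.0769, 0.0694]
tool_rot: [0.584, 0.812, 0.001, 0.001]
ft_force: [2.8, -4.6, 2.0]
grip_width: 0.0314
grasp_force: 62.0
```

```bash
python3 st.py
```

```text
J [-0.143  0.443 -0.15   0.976  0.     1.105] p [ 0.5355 -0.0769  0.0694] yaw 108.51 F [ 2.78 -4.63  1.95] M [-0.84 -0.61 -0.06] w 0.0314 62.0
```

Call:
jog_arm:
  motion:
    - {"x":0,"y":0,"z":0,"spin":4,"fingers":1}
    - {"x":0,"y":0,"z":0,"spin":8,"fingers":1}
    - {"x":0,"y":0,"z":0,"spin":8,"fingers":1}

```text
clock: 8.88
eef_pos: [0.5356, -0.0769, 0.0694]
tool_rot: [0.639, 0.769, 0.001, 0.001]
ft_force: [3.8, -3.7, 1.8]
grip_width: 0.0312
grasp_force: 62.0
```

```bash
echo "print('tau6',o['tau'][5].round(3))" >> st.py; python3 st.py
```

```text
J [-0.143  0.443 -0.15   0.976  0.     1.245] p [ 0.5356 -0.0769  0.0694] yaw 100.51 F [ 3.83 -3.7   1.77] M [-0.85 -0.66 -0.03] w 0.0312 62.0
tau6 0.069
```

Call:
jog_arm:
  motion:
    - {"x":0,"y":0,"z":0,"spin":4,"fingers":1}
    - {"x":0,"y":0,"z":0,"spin":8,"fingers":1}
    - {"x":0,"y":0,"z":0,"spin":8,"fingers":1}

```text
clock: 9.25
eef_pos: [0.5357, -0.0769, 0.0694]
tool_rot: [0.691, 0.722, 0.001, 0.001]
ft_force: [3.1, -4.2, 1.2]
grip_width: 0.0313
grasp_force: 61.9
```

```bash
python3 st.py
```

```text
J [-0.143  0.443 -0.15   0.976  0.     1.384] p [ 0.5357 -0.0769  0.0694] yaw 92.51 F [ 3.07 -4.17  1.15] M [-0.78 -0.7   0.01] w 0.0313 61.9
tau6 0.07
```

Call:
jog_arm:
  motion:
    - {"x":0,"y":0,"z":0,"spin":4,"fingers":1}
    - {"x":0,"y":0,"z":0,"spin":8,"fingers":1}
    - {"x":0,"y":0,"z":0,"spin":8,"fingers":1}

```text
clock: 9.62
eef_pos: [0.5357, -0.0769, 0.0694]
tool_rot: [0.74, 0.673, 0.001, 0.001]
ft_force: [2.5, -4.1, 2.0]
grip_width: 0.031
grasp_force: 62.2
```

```bash
python3 st.py
```

```text
J [-0.143  0.443 -0.15   0.976  0.     1.523] p [ 0.5357 -0.0769  0.0694] yaw 84.57 F [ 2.45 -4.09  1.97] M [-0.82 -0.68  0.28] w 0.031 62.2
tau6 0.411
```

tau6 jumped from 0.07 to 0.41 N m, so the nut is finger-tight. Its corner directions are at 24.6° + 60k. I'll release it and go to the spanner.

Call:
jog_arm:
  motion:
    - {"x":0,"y":0,"z":0,"spin":0,"fingers":-1}
    - {"x":0,"y":0,"z":0,"spin":0,"fingers":-1}
    - {"x":0,"y":0,"z":0,"spin":0,"fingers":-1}
    - {"x":0,"y":0,"z":0,"spin":0,"fingers":-1}
    - {"x":0,"y":0,"z":0,"spin":0,"fingers":-1}
    - {"x":0,"y":0,"z":-50,"spin":0,"fingers":-1}
    - {"x":0,"y":0,"z":-100,"spin":0,"fingers":-1}
    - {"x":0,"y":0,"z":-150,"spin":0,"fingers":-1}

```text
clock: 10.62
eef_pos: [0.5344, -0.0768, 0.2208]
tool_rot: [0.741, 0.672, 0.0, -0.0]
ft_force: [0.3, -0.1, 0.2]
grip_width: 0.085
grasp_force: 0.0
```

Call:
jog_arm:
  motion:
    - {"x":48,"y":-14,"z":0,"spin":-10,"fingers":-1}
    - {"x":97,"y":-28,"z":0,"spin":-20,"fingers":-1}
    - {"x":146,"y":-42,"z":0,"spin":-30,"fingers":-1}
    - {"x":195,"y":-55,"z":0,"spin":-40,"fingers":-1}
    - {"x":243,"y":-69,"z":0,"spin":-50,"fingers":-1}
    - {"x":292,"y":-83,"z":0,"spin":-60,"fingers":-1}
    - {"x":341,"y":-97,"z":0,"spin":-70,"fingers":-1}
    - {"x":390,"y":-111,"z":0,"spin":-80,"fingers":-1}

```text
clock: 11.62
eef_pos: [0.4619, 0.3237, 0.2194]
tool_rot: [0.133, 0.991, 0.0, 0.0]
ft_force: [0.6, -0.4, -0.6]
grip_width: 0.0855
grasp_force: 0.0
```

Call:
jog_arm:
  motion:
    - {"x":0,"y":0,"z":0,"spin":-8,"fingers":-1}
    - {"x":0,"y":0,"z":0,"spin":-8,"fingers":-1}
    - {"x":0,"y":0,"z":0,"spin":-8,"fingers":-1}

```text
clock: 12.0
eef_pos: [0.4625, 0.3216, 0.2193]
tool_rot: [0.068, 0.998, -0.0, -0.0]
ft_force: [-0.1, 0.1, 0.5]
grip_width: 0.0857
grasp_force: 0.0
```

```bash
python3 st.py .4625 .3215 .1; python3 - <<'E'
from h import *
c=snap('wrist','w3.png')
i=cv2.imread('pics/w3.png');cv2.imwrite('pics/w3b.png',cv2.resize(i,(800,600),interpolation=cv2.INTER_CUBIC))
E
```

```text
J [ 0.608  0.372  0.156  1.355 -0.     0.743] p [0.4625 0.3216 0.2193] yaw 172.23 F [-0.05  0.13  0.46] M [-0.01 -0.   -0.02] w 0.0857 0.0
delta [ -0.   -0.  119.3]
tau6 0.004
```

View pics/w3b.png

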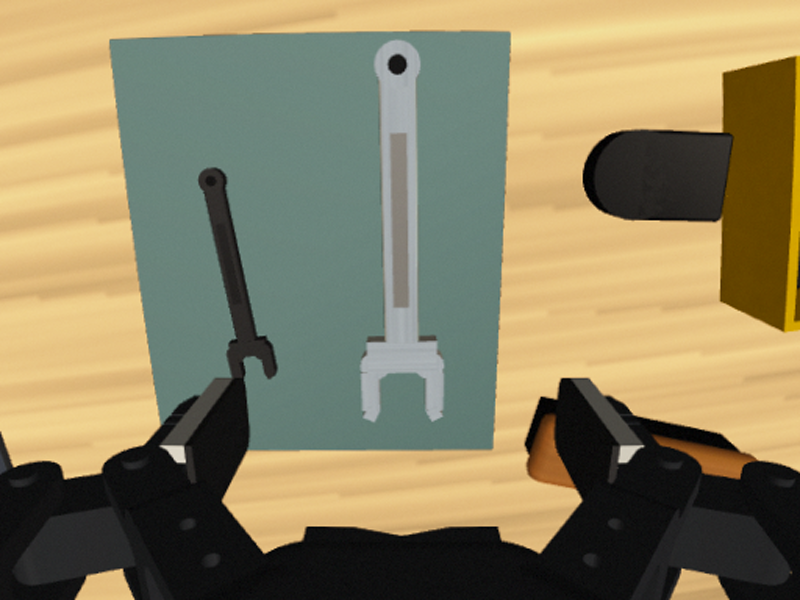

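The wrist view shows the spanner's tail hole at (397,64), its strip from (399,133) to (401,307), its jaw bottom at y≈370 and its prong tips at about (371,420) and (434,420).

```bash
python3 - <<'E'
from h import *
c=load('w3.png')
P=world(c,np.array([(371,419),(434,418),(397,64),(399,133),(401,307),(402,371),(402,338),(397,40)],float)*.64-.18,.016)[:,:2]
t=(P[0]+P[1])/2; d=(t-P[2])/np.linalg.norm(t-P[2])
print('yaw',np.degrees(np.arctan2(d[1],d[0])),'mid',t-.121*d)
for q in P: print(q.round(4),((q-t)@d+.121).round(4),((q-t)@[-d[1],d[0]]).round(4))
E
```

```text
yaw -6.911865079950402 mid [0.4641262  0.32128443]
[0.5815 0.2835] 0.1211 -0.0233
[0.587  0.3299] 0.1209 0.0233
[0.3423 0.3361] -0.1227 0.0
[0.3836 0.3316] -0.0812 0.0006
[0.4986 0.3173] 0.0347 0.0002
[0.5464 0.3115] 0.0828 0.0002
[0.5214 0.3149] 0.0576 0.0005
[0.3284 0.338 ] -0.1368 0.0002
```

Call:
jog_arm:
  motion:
    - {"x":-1,"y":0,"z":50,"spin":-1,"fingers":-1}
    - {"x":-1,"y":0,"z":100,"spin":-1,"fingers":-1}
    - {"x":-1,"y":0,"z":150,"spin":-1,"fingers":-1}
    - {"x":-1,"y":0,"z":190,"spin":-1,"fingers":-1}
    - {"x":-1,"y":0,"z":190,"spin":-1,"fingers":-1}
    - {"x":-1,"y":0,"z":190,"spin":-1,"fingers":-1}

```text
clock: 12.8
eef_pos: [0.4647, 0.3222, 0.0309]
tool_rot: [0.058, 0.998, 0.001, 0.001]
ft_force: [0.9, 0.8, 0.1]
grip_width: 0.0854
grasp_force: 0.0
```

```bash
python3 st.py .4633 .3214 .0055
```

```text
J [ 0.606  0.528 -0.124  0.917  0.     0.723] p [0.4647 0.3222 0.0309] yaw 173.3 F [0.93 0.76 0.09] M [-0.04 -0.03  0.01] w 0.0854 0.0
delta [ 1.3 -1.  25.4]
tau6 0.004
```

Call:
jog_arm:
  motion:
    - {"x":1,"y":-1,"z":12,"spin":0,"fingers":-1}
    - {"x":1,"y":-1,"z":23,"spin":0,"fingers":-1}
    - {"x":1,"y":-1,"z":23,"spin":0,"fingers":-1}
    - {"x":1,"y":-1,"z":23,"spin":0,"fingers":-1}
    - {"x":1,"y":-1,"z":23,"spin":0,"fingers":-1}

```text
clock: 13.42
eef_pos: [0.4626, 0.3213, 0.0066]
tool_rot: [0.058, 0.998, 0.0, 0.0]
ft_force: [-1.0, -0.3, -0.1]
grip_width: 0.0853
grasp_force: 0.0
```

```bash
python3 st.py .4633 .3214 .0055
```

```text
J [ 0.607  0.556 -0.152  0.863 -0.     0.723] p [0.4626 0.3213 0.0066] yaw 173.39 F [-0.95 -0.25 -0.13] M [ 0.01 -0.    0.01] w 0.0853 0.0
delta [-0.7  0.2  1.1]
tau6 0.0
```

Good. I'll close and check the grip.

Call:
jog_arm:
  motion:
    - {"x":0,"y":0,"z":1,"spin":0,"fingers":1}
    - {"x":0,"y":0,"z":1,"spin":0,"fingers":1}
    - {"x":0,"y":0,"z":1,"spin":0,"fingers":1}
    - {"x":0,"y":0,"z":1,"spin":0,"fingers":1}
    - {"x":0,"y":0,"z":1,"spin":0,"fingers":1}
    - {"x":0,"y":0,"z":1,"spin":0,"fingers":1}
    - {"x":0,"y":0,"z":1,"spin":0,"fingers":1}
    - {"x":0,"y":0,"z":1,"spin":0,"fingers":1}

```text
clock: 14.42
eef_pos: [0.4625, 0.321, 0.0056]
tool_rot: [0.058, 0.998, 0.0, 0.0]
ft_force: [0.4, -1.9, 4.8]
grip_width: 0.0222
grasp_force: 61.5
```

```bash
python3 st.py .4633 .3214 .0055
```

```text
J [ 0.607  0.557 -0.153  0.861 -0.     0.723] p [0.4625 0.321  0.0056] yaw 173.37 F [ 0.38 -1.88  4.82] M [-0.4   0.12 -0.02] w 0.0222 61.5
delta [-0.7  0.5  0.1]
tau6 0.007
```

Call:
jog_arm:
  motion:
    - {"x":0,"y":0,"z":-5,"spin":0,"fingers":1}
    - {"x":0,"y":0,"z":-20,"spin":0,"fingers":1}
    - {"x":0,"y":0,"z":-50,"spin":0,"fingers":1}
    - {"x":0,"y":0,"z":-85,"spin":0,"fingers":1}
    - {"x":0,"y":0,"z":-120,"spin":0,"fingers":1}
    - {"x":0,"y":0,"z":-155,"spin":0,"fingers":1}
    - {"x":0,"y":0,"z":-185,"spin":0,"fingers":1}
    - {"x":0,"y":0,"z":-195,"spin":0,"fingers":1}

```text
clock: 15.42
eef_pos: [0.463, 0.3217, 0.2028]
tool_rot: [0.058, 0.998, 0.001, 0.002]
ft_force: [1.1, -0.6, -5.1]
grip_width: 0.022
grasp_force: 60.5
```

Call:
jog_arm:
  motion:
    - {"x":1,"y":-40,"z":0,"spin":-2,"fingers":1}
    - {"x":3,"y":-90,"z":0,"spin":-6,"fingers":1}
    - {"x":5,"y":-145,"z":0,"spin":-10,"fingers":1}
    - {"x":7,"y":-200,"z":0,"spin":-14,"fingers":1}
    - {"x":8,"y":-255,"z":0,"spin":-18,"fingers":1}
    - {"x":9,"y":-310,"z":0,"spin":-22,"fingers":1}
    - {"x":10,"y":-365,"z":0,"spin":-26,"fingers":1}
    - {"x":10,"y":-415,"z":0,"spin":-29,"fingers":1}

```text
clock: 16.42
eef_pos: [0.4032, -0.0915, 0.1996]
tool_rot: [-0.195, 0.981, 0.0, -0.001]
ft_force: [1.1, -0.3, -4.0]
grip_width: 0.0223
grasp_force: 60.6
```

Call:
jog_arm:
  motion:
    - {"x":-1,"y":-30,"z":0,"spin":-2,"fingers":1}
    - {"x":-1,"y":-50,"z":0,"spin":-2,"fingers":1}
    - {"x":-1,"y":-50,"z":20,"spin":-2,"fingers":1}
    - {"x":-1,"y":-50,"z":20,"spin":-2,"fingers":1}
    - {"x":-1,"y":-50,"z":20,"spin":-2,"fingers":1}

```text
clock: 17.05
eef_pos: [0.4245, -0.1353, 0.1804]
tool_rot: [-0.212, 0.977, 0.0, -0.0]
ft_force: [0.6, 0.2, -3.7]
grip_width: 0.0219
grasp_force: 60.6
```

```bash
python3 st.py .3984 -.1401 .0856
```

```text
J [-0.309  0.165 -0.227  1.18   0.    -0.735] p [ 0.4245 -0.1353  0.1804] yaw -155.57 F [ 0.57  0.18 -3.73] M [ 0.02 -0.03  0.01] w 0.0219 60.6
delta [25.7  6.4 94.8]
tau6 0.002
```

Call:
jog_arm:
  motion:
    - {"x":15,"y":3,"z":0,"spin":0,"fingers":1}
    - {"x":26,"y":6,"z":0,"spin":0,"fingers":1}
    - {"x":26,"y":6,"z":20,"spin":0,"fingers":1}
    - {"x":26,"y":6,"z":50,"spin":0,"fingers":1}
    - {"x":26,"y":6,"z":80,"spin":0,"fingers":1}
    - {"x":26,"y":6,"z":93,"spin":0,"fingers":1}
    - {"x":26,"y":6,"z":93,"spin":0,"fingers":1}
    - {"x":26,"y":6,"z":93,"spin":0,"fingers":1}

```text
clock: 18.05
eef_pos: [0.3993, -0.1416, 0.0885]
tool_rot: [-0.211, 0.977, -0.001, 0.001]
ft_force: [0.0, -0.3, -3.9]
grip_width: 0.0223
grasp_force: 60.6
```

```bash
python3 st.py .3984 -.1401 .0856; python3 - <<'E'
from h import *
c=snap('wrist','w4.png')
i=cv2.imread('pics/w4.png');cv2.imwrite('pics/w4b.png',cv2.resize(i,(800,600),interpolation=cv2.INTER_CUBIC))
c=snap('top','t4.png'); 
E
```

```text
J [-0.341  0.215 -0.431  0.922 -0.    -0.766] p [ 0.3993 -0.1416  0.0885] yaw -155.63 F [ 0.01 -0.29 -3.88] M [ 0.01 -0.05  0.02] w 0.0223 60.6
delta [0.2 1.7 2.9]
tau6 -0.001
```

View pics/w4b.png

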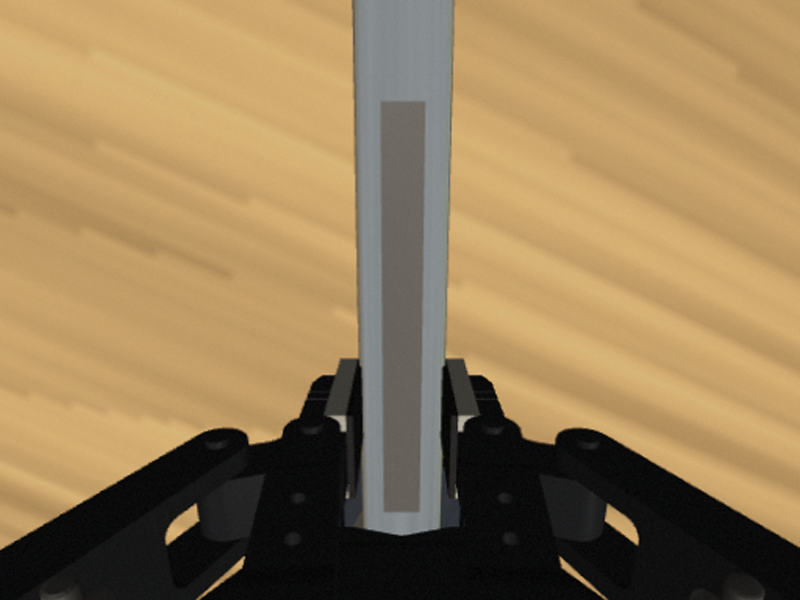

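The spanner is held straight, with its strip running from (403,101) to (403,511) between the pads. Next is the insertion.

Call:
jog_arm:
  motion:
    - {"x":0,"y":1.5,"z":2,"spin":0,"fingers":1}
    - {"x":-8,"y":1.5,"z":2,"spin":0,"fingers":1}
    - {"x":-16,"y":1.5,"z":2,"spin":0,"fingers":1}
    - {"x":-16,"y":1.5,"z":2,"spin":0,"fingers":1}
    - {"x":-16,"y":1.5,"z":2,"spin":0,"fingers":1}
    - {"x":-16,"y":1.5,"z":2,"spin":0,"fingers":1}

```text
clock: 18.9
eef_pos: [0.412, -0.1331, 0.0852]
tool_rot: [-0.211, 0.977, 0.0, -0.0]
ft_force: [0.3, -0.5, -4.4]
grip_width: 0.0223
grasp_force: 60.6
```

```bash
python3 st.py .4439 -.1193 .0856; python3 - <<'E'
from h import *
c=load('w4.png');p=world(c,np.array([[403,101]])*.64-.18,.0989)[0];print(p, np.linalg.norm(p[:2]-[.3993,-.1416]))
E
```

```text
J [-0.312  0.238 -0.41   0.923 -0.    -0.738] p [ 0.412  -0.1331  0.0852] yaw -155.62 F [ 0.28 -0.52 -4.41] M [0.   0.01 0.01] w 0.0223 60.6
delta [-34.7  -0.5  -0.4]
tau6 -0.0
[ 0.32685284 -0.17351362  0.0989    ] 0.07916483123615707
```

Call:
jog_arm:
  motion:
    - {"x":-6,"y":-0.4,"z":0,"spin":0,"fingers":1}
    - {"x":-12,"y":-0.4,"z":0,"spin":0,"fingers":1}
    - {"x":-17,"y":-0.4,"z":0,"spin":0,"fingers":1}
    - {"x":-22,"y":-0.4,"z":0,"spin":0,"fingers":1}
    - {"x":-22,"y":-0.4,"z":0,"spin":0,"fingers":1}
    - {"x":-22,"y":-0.4,"z":0,"spin":0,"fingers":1}

```text
clock: 19.65
eef_pos: [0.4323, -0.1244, 0.0852]
tool_rot: [-0.211, 0.977, 0.0, -0.0]
ft_force: [0.7, -0.5, -3.9]
grip_width: 0.022
grasp_force: 60.7
```

```bash
python3 st.py .4439 -.1193 .0856
```

```text
J [-0.28   0.268 -0.369  0.934 -0.    -0.706] p [ 0.4323 -0.1244  0.0852] yaw -155.61 F [ 0.72 -0.51 -3.9 ] M [-0.02  0.    0.01] w 0.022 60.7
delta [-12.7  -0.1  -0.4]
tau6 0.002
```

No contact. I'll push on to the bottom of the jaw.

Call:
jog_arm:
  motion:
    - {"x":-4,"y":0,"z":0,"spin":0,"fingers":1}
    - {"x":-8,"y":0,"z":0,"spin":0,"fingers":1}
    - {"x":-11,"y":0,"z":0,"spin":0,"fingers":1}
    - {"x":-12.5,"y":0,"z":0,"spin":0,"fingers":1}
    - {"x":-12.5,"y":0,"z":0,"spin":0,"fingers":1}
    - {"x":-12.5,"y":0,"z":0,"spin":0,"fingers":1}

```text
clock: 20.4
eef_pos: [0.4418, -0.1199, 0.0848]
tool_rot: [-0.211, 0.978, -0.0, -0.002]
ft_force: [-4.7, -2.9, -3.1]
grip_width: 0.0223
grasp_force: 60.9
```

```bash
python3 st.py .4439 -.1193 .0856
```

```text
J [-0.263  0.285 -0.346  0.943 -0.003 -0.688] p [ 0.4418 -0.1199  0.0848] yaw -155.68 F [-4.72 -2.9  -3.1 ] M [-0.55  0.94 -0.02] w 0.0223 60.9
delta [-2.2 -0.3 -0.8]
tau6 -0.05
```

The spanner is seated: about 5.5 N opposes further insertion, with little side force. I'll swing it clockwise about the nut axis with r≈103 mm.

Call:
jog_arm:
  motion:
    - {"x":0.6,"y":9,"z":0,"spin":5,"fingers":1}
    - {"x":-0.6,"y":17.9,"z":0,"spin":10,"fingers":1}
    - {"x":-2.5,"y":26.7,"z":0,"spin":15,"fingers":1}
    - {"x":-5.2,"y":35.2,"z":0,"spin":20,"fingers":1}
    - {"x":-5.2,"y":35.2,"z":0,"spin":20,"fingers":1}
    - {"x":-5.2,"y":35.2,"z":0,"spin":20,"fingers":1}

```text
clock: 21.15
eef_pos: [0.433, -0.0853, 0.0849]
tool_rot: [-0.039, 0.999, -0.0, -0.001]
ft_force: [-5.5, -2.6, -4.4]
grip_width: 0.0221
grasp_force: 60.7
```

```bash
cat >> st.py <<'E'
p=o['eef_pos'][:2]-[.5357,-.0773];print('r',np.linalg.norm(p).round(4),'ang',np.degrees(np.arctan2(-p[1],-p[0])).round(2))
E
python3 st.py
```

```text
J [-0.194  0.254 -0.389  0.93  -0.001 -0.272] p [ 0.433  -0.0853  0.0849] yaw -175.56 F [-5.52 -2.57 -4.43] M [-0.4   0.96  0.11] w 0.0221 60.7
tau6 0.107
r 0.103 ang 4.45
```

Call:
jog_arm:
  motion:
    - {"x":-0.2,"y":10.8,"z":0,"spin":6,"fingers":1}
    - {"x":-1.8,"y":21.4,"z":0,"spin":12,"fingers":1}
    - {"x":-4.5,"y":31.8,"z":0,"spin":18,"fingers":1}
    - {"x":-8.4,"y":41.9,"z":0,"spin":24,"fingers":1}
    - {"x":-13.3,"y":51.5,"z":0,"spin":30,"fingers":1}
    - {"x":-19.2,"y":60.5,"z":0,"spin":36,"fingers":1}
    - {"x":-21,"y":63,"z":0,"spin":38,"fingers":1}
    - {"x":-21,"y":63,"z":0,"spin":38,"fingers":1}

```text
clock: 22.15
eef_pos: [0.4499, -0.0204, 0.085]
tool_rot: [0.288, 0.957, 0.0, -0.001]
ft_force: [-3.0, -0.4, -4.3]
grip_width: 0.0222
grasp_force: 60.6
```

```bash
python3 st.py
```

```text
J [-0.046  0.269 -0.367  0.935  0.001  0.539] p [ 0.4499 -0.0204  0.085 ] yaw 146.46 F [-3.04 -0.39 -4.28] M [-0.08  0.67  0.1 ] w 0.0222 60.6
tau6 0.227
r 0.1029 ang -33.54
```

Call:
jog_arm:
  motion:
    - {"x":0,"y":3.6,"z":0,"spin":2,"fingers":1}
    - {"x":0,"y":7.2,"z":0,"spin":4,"fingers":1}
    - {"x":-0.3,"y":10.8,"z":0,"spin":6,"fingers":1}
    - {"x":-0.3,"y":10.8,"z":0,"spin":6,"fingers":1}
    - {"x":-0.3,"y":10.8,"z":0,"spin":6,"fingers":1}

```text
clock: 22.78
eef_pos: [0.4563, -0.0118, 0.0852]
tool_rot: [0.338, 0.941, 0.0, -0.0]
ft_force: [-3.3, -0.3, -5.8]
grip_width: 0.0218
grasp_force: 60.6
```

```bash
python3 st.py
```

```text
J [-0.026  0.279 -0.353  0.939  0.001  0.664] p [ 0.4563 -0.0118  0.0852] yaw 140.43 F [-3.28 -0.32 -5.79] M [0.02 0.66 0.2 ] w 0.0218 60.6
tau6 0.173
r 0.1029 ang -39.52
```

Call:
jog_arm:
  motion:
    - {"x":0,"y":-4,"z":0,"spin":-2,"fingers":1}
    - {"x":0.5,"y":-8,"z":0,"spin":-4.5,"fingers":1}
    - {"x":1,"y":-8,"z":0,"spin":-4.5,"fingers":1}
    - {"x":1,"y":-8,"z":0,"spin":-4.5,"fingers":1}

```text
clock: 23.28
eef_pos: [0.4515, -0.0175, 0.0857]
tool_rot: [0.302, 0.953, 0.0, 0.001]
ft_force: [0.0, -0.6, -5.0]
grip_width: 0.0222
grasp_force: 60.6
```

```bash
python3 st.py
```

```text
J [-0.039  0.269 -0.366  0.934 -0.     0.575] p [ 0.4515 -0.0175  0.0857] yaw 144.84 F [ 0.04 -0.63 -5.  ] M [-0.15  0.06 -0.02] w 0.0222 60.6
tau6 -0.054
r 0.1033 ang -35.37
```

Free play has been reached with almost no force, so I'll withdraw straight back.

Call:
jog_arm:
  motion:
    - {"x":8,"y":0,"z":0,"spin":0,"fingers":1}
    - {"x":18,"y":0,"z":0,"spin":0,"fingers":1}
    - {"x":30,"y":0,"z":0,"spin":0,"fingers":1}
    - {"x":42,"y":0,"z":0,"spin":0,"fingers":1}
    - {"x":55,"y":0,"z":0,"spin":0,"fingers":1}
    - {"x":60,"y":0,"z":0,"spin":0,"fingers":1}
    - {"x":60,"y":0,"z":0,"spin":0,"fingers":1}

```text
clock: 24.15
eef_pos: [0.4013, 0.0174, 0.0854]
tool_rot: [0.301, 0.953, 0.0, 0.0]
ft_force: [0.6, -0.2, -5.1]
grip_width: 0.0225
grasp_force: 60.7
```

```bash
python3 st.py; python3 - <<'E'
from h import *
c=snap('top','t5.png');u,v=pix(c,[.5357,-.0773,.1])[0].astype(int)
i=cv2.imread('pics/t5.png');k=cv2.imread('pics/t0.png')
f=lambda a:cv2.resize(a[v-30:v+30,u-40:u+40],None,fx=7,fy=7,interpolation=cv2.INTER_CUBIC)[:,80:480]
cv2.imwrite('pics/t5b.png',np.hstack([f(k),f(i)]));print(u,v)
E
```

```text
J [ 0.043  0.181 -0.485  0.904 -0.     0.656] p [0.4013 0.0174 0.0854] yaw 144.91 F [ 0.59 -0.17 -5.12] M [-0.06 -0.11 -0.01] w 0.0225 60.7
tau6 0.017
r 0.1644 ang -35.18
291 208
```

Call:
jog_arm:
  motion:
    - {"x":0,"y":0,"z":-30,"spin":0,"fingers":1}
    - {"x":0,"y":0,"z":-75,"spin":0,"fingers":1}
    - {"x":0,"y":0,"z":-110,"spin":0,"fingers":1}
    - {"x":17,"y":40,"z":-115,"spin":-3,"fingers":1}
    - {"x":37,"y":85,"z":-115,"spin":-8,"fingers":1}
    - {"x":58,"y":133,"z":-115,"spin":-13,"fingers":1}
    - {"x":79,"y":181,"z":-115,"spin":-18,"fingers":1}
    - {"x":100,"y":229,"z":-115,"spin":-23,"fingers":1}

```text
clock: 25.2
eef_pos: [0.4522, 0.2636, 0.2001]
tool_rot: [0.104, 0.995, -0.0, 0.0]
ft_force: [1.2, -1.4, -4.4]
grip_width: 0.0218
grasp_force: 60.7
```

Call:
jog_arm:
  motion:
    - {"x":0,"y":35,"z":0,"spin":-4,"fingers":1}
    - {"x":0,"y":55,"z":0,"spin":-5.5,"fingers":1}
    - {"x":0,"y":59,"z":0,"spin":-5.5,"fingers":1}
    - {"x":0,"y":59,"z":0,"spin":-5.5,"fingers":1}
    - {"x":0,"y":59,"z":0,"spin":-5.5,"fingers":1}

```text
clock: 25.82
eef_pos: [0.4638, 0.3186, 0.2003]
tool_rot: [0.058, 0.998, -0.0, -0.0]
ft_force: [0.3, -0.1, -4.4]
grip_width: 0.0223
grasp_force: 60.7
```

```bash
python3 st.py .4625 .321 .0056
```

```text
J [ 0.602  0.38   0.118  1.309 -0.     0.719] p [0.4638 0.3186 0.2003] yaw 173.3 F [ 0.3  -0.11 -4.39] M [-0.02 -0.05  0.  ] w 0.0223 60.7
delta [  1.5   2.4 194.7]
tau6 0.0
r 0.4023 ang -79.7
```

Call:
jog_arm:
  motion:
    - {"x":1,"y":2,"z":45,"spin":0,"fingers":1}
    - {"x":1,"y":2,"z":90,"spin":0,"fingers":1}
    - {"x":1,"y":2,"z":130,"spin":0,"fingers":1}
    - {"x":1,"y":2,"z":160,"spin":0,"fingers":1}
    - {"x":1,"y":2,"z":178,"spin":0,"fingers":1}
    - {"x":1,"y":2,"z":185,"spin":0,"fingers":1}
    - {"x":1,"y":2,"z":185,"spin":0,"fingers":1}
    - {"x":1,"y":2,"z":185,"spin":0,"fingers":1}

```text
clock: 26.82
eef_pos: [0.464, 0.3222, 0.0166]
tool_rot: [0.058, 0.998, 0.001, 0.001]
ft_force: [-0.0, 0.1, -4.6]
grip_width: 0.0222
grasp_force: 60.6
```

```bash
python3 st.py .4625 .321 .0056
```

```text
J [ 0.607  0.545 -0.14   0.884  0.     0.723] p [0.464  0.3222 0.0166] yaw 173.36 F [-0.05  0.15 -4.61] M [-0.02 -0.02  0.04] w 0.0222 60.6
delta [ 1.4 -1.4 11. ]
tau6 0.0
r 0.4059 ang -79.82
```

Call:
jog_arm:
  motion:
    - {"x":0,"y":0,"z":5,"spin":0,"fingers":1}
    - {"x":0,"y":0,"z":9,"spin":0,"fingers":1}
    - {"x":0,"y":0,"z":9.5,"spin":0,"fingers":1}
    - {"x":0,"y":0,"z":9.5,"spin":0,"fingers":1}
    - {"x":0,"y":0,"z":9.5,"spin":0,"fingers":1}

```text
clock: 27.45
eef_pos: [0.4631, 0.3218, 0.0058]
tool_rot: [0.058, 0.998, -0.0, -0.0]
ft_force: [0.5, -0.3, -4.0]
grip_width: 0.0222
grasp_force: 60.8
```

```bash
python3 st.py .4625 .321 .0056
```

```text
J [ 0.607  0.558 -0.15   0.863 -0.     0.723] p [0.4631 0.3218 0.0058] yaw 173.38 F [ 0.47 -0.35 -4.04] M [-0.05 -0.02 -0.02] w 0.0222 60.8
delta [ 0.5 -0.8  0.2]
tau6 -0.0
r 0.4056 ang -79.68
```

Call:
jog_arm:
  motion:
    - {"x":0,"y":0,"z":0,"spin":0,"fingers":-1}
    - {"x":0,"y":0,"z":0,"spin":0,"fingers":-1}
    - {"x":0,"y":0,"z":0,"spin":0,"fingers":-1}
    - {"x":0,"y":0,"z":0,"spin":0,"fingers":-1}
    - {"x":0,"y":0,"z":-20,"spin":0,"fingers":-1}
    - {"x":0,"y":0,"z":-70,"spin":0,"fingers":-1}
    - {"x":0,"y":0,"z":-130,"spin":0,"fingers":-1}
    - {"x":0,"y":0,"z":-190,"spin":0,"fingers":-1}

```text
clock: 28.45
eef_pos: [0.4628, 0.3216, 0.1976]
tool_rot: [0.058, 0.998, -0.0, -0.0]
ft_force: [0.9, 0.9, -0.4]
grip_width: 0.0854
grasp_force: 0.0
```

Call:
jog_arm:
  motion:
    - {"x":-15,"y":-50,"z":-20,"spin":0,"fingers":-1}
    - {"x":-29,"y":-105,"z":-40,"spin":0,"fingers":-1}
    - {"x":-44,"y":-160,"z":-60,"spin":0,"fingers":-1}
    - {"x":-60,"y":-215,"z":-60,"spin":0,"fingers":-1}
    - {"x":-75,"y":-270,"z":-60,"spin":0,"fingers":-1}
    - {"x":-90,"y":-325,"z":-60,"spin":0,"fingers":-1}
    - {"x":-105,"y":-375,"z":-60,"spin":0,"fingers":-1}
    - {"x":-109,"y":-389,"z":-60,"spin":0,"fingers":-1}

```text
clock: 29.45
eef_pos: [0.5266, -0.08, 0.2557]
tool_rot: [0.06, 0.998, -0.0, 0.0]
ft_force: [0.8, 1.3, -0.2]
grip_width: 0.0854
grasp_force: 0.0
```

Call:
jog_arm:
  motion:
    - {"x":0,"y":0,"z":0,"spin":0,"fingers":-1}
    - {"x":0,"y":0,"z":0,"spin":0,"fingers":-1}
    - {"x":0,"y":0,"z":0,"spin":0,"fingers":-1}

```text
clock: 29.82
eef_pos: [0.5264, -0.0757, 0.2559]
tool_rot: [0.057, 0.998, 0.0, -0.0]
ft_force: [0.0, 0.2, -0.6]
grip_width: 0.0853
grasp_force: 0.0
```

```bash
python3 st.py; python3 - <<'E'
from h import *
c=snap('wrist','w6.png');t=snap('top','t6.png')
u,v=pix(c,[.5357,-.0773,.1])[0].astype(int);print(u,v)
b=cv2.imread('pics/w6.png');y0=v-50;x0=u-50;print(x0,y0)
z=cv2.resize(b[y0:y0+100,x0:x0+100],(500,500),interpolation=cv2.INTER_CUBIC)
k=cv2.imread('pics/t6.png')[180:300,130:235];k=cv2.resize(k,(300,343),interpolation=cv2.INTER_CUBIC)
k=np.vstack([k,np.zeros((157,300,3),np.uint8)])
cv2.imwrite('pics/w6b.png',np.hstack([z,k]))
E
```

```text
J [-0.143  0.296  0.143  1.418  0.    -0.03 ] p [ 0.5264 -0.0757  0.2559] yaw 173.52 F [ 0.03  0.16 -0.6 ] M [-0.02 -0.01  0.01] w 0.0853 0.0
tau6 0.003
r 0.0094 ang -9.97
255 183
205 133
```

View pics/w6b.png

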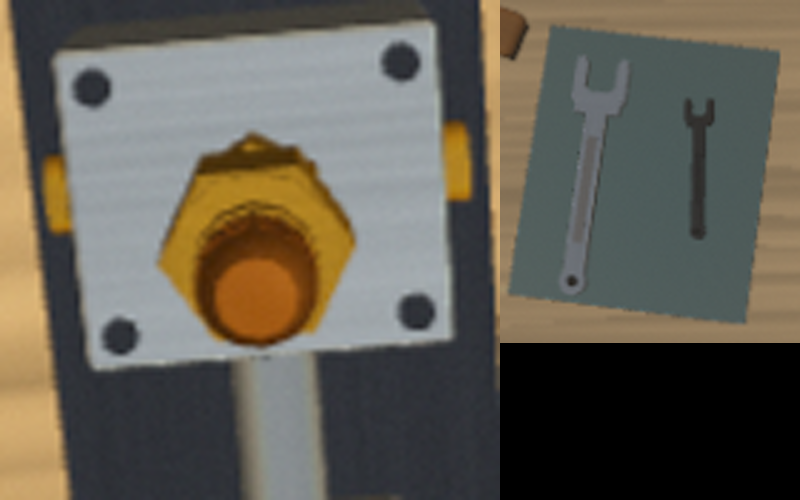

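The nut's corners are at about (160,262), (202,180), (304,165), (356,238), (316,330) and (212,335), and the spanner lies back on the mat beside the small one. I'll check the nut's angle.

```bash
sed -e "s/w2.png/w6.png/" -e "s#/4+\[185-.375,113-.375\]#/5+[205-.4,133-.4]#" -e "s/C=w(\[.*\],.1005)/C=w([(160,262),(202,180),(304,165),(356,238),(316,330),(212,335)],.1)/" nut.py | sed '/^print(.sil/,$d' > nut2.py; python3 nut2.py
```

```text
hex [ 0.5359 -0.0762] 28.809729814581278 0.0014420440600547701
```

```bash
python3 -c "
from workcell import bot
print(bot.job_done())"
```

```text
the job is handed in; nothing more can be done
None
```

The job is handed in (the hand-in returned no verdict): the nut was run down finger-tight and pulled up about 56° by the camera (target 60° ± 12°), and the spanner is back on the mat.

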